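# Find the lid that snaps onto the laundry box

## Robot

A 6-joint arm with a two-finger parallel gripper is mounted at the origin on the work surface. World frame = base frame: x ahead of the robot, y to its left, z up, the work surface at z = 0. Lengths are in m, angles in degrees, forces in N, time in s.
With the tool pointing down it reaches from about 0.25 to 0.775 m from the base axis. Payload 4 kg.
Tool frame: the origin (TCP) lies between the finger pads; the fingertips stand 11 mm ahead of it and the grasp point (between the pads) lies 8 mm behind it; z points along the fingers, y is the line along which they close (so a half turn about z gives the same grasp; the last joint's range is limited). The gripper opens to 85 mm and grips with 20 to 120 N. Pads are 22 mm wide; open, the fingers measure 114 mm over their backs; the gripper's body (76 mm by 85 mm) begins 54 mm behind the grasp point. The pads swing forward as they close: fully open they stand 13 mm farther back than shut.
Start: joints at [60.957, 4.996, 78.535, -0, 96.463, -5.907], TCP at [0.216, 0.506, 0.242] pointing down, gripper open.
Joint ranges: [-177.83, 177.83], [-43.37, 116.18], [15.69, 146.23], [-61.86, 241.86], [9.47, 152.12], [-147.06, 147.06]. Speed limits (degrees/s): [159.86, 159.86, 180, 180, 180, 180].

## Interface

Orientations are given as a 3x3 rotation matrix whose columns are the frame's x, y, z axes.
In Python, from cell import robot, viewer, job, models gives the robot as it stands.
- The arm moves only by the tool move_arm, never from a script. Its argument "rows" is one flat list of numbers, 7 for each row, row after row: the shift along the tool's x, y, z in mm, then the turn, a rotation vector about the tool's x, y, z in rad, then the finger opening in mm, from 0 to 85.4. In form: [tx, ty, tz, rx, ry, rz, fingers, tx, ty, tz, rx, ry, rz, fingers, ...]. A call has 1 to 10 rows; each row shifts and turns the commanded pose from where the row before left it, along the tool's axes as they then stand; what a row does not reach is not made up. A row lasts 1/12 s, in which the tool goes at most 41.7 mm and 7.16 degrees, less where a joint would pass 70% of its speed; a pose out of reach is approached as far as the arm can. A call with a gripper value outside its range is refused whole. The fingers move at their own pace and stop on an object; the grip force is fixed at half the most. Time passes only in rows, so rows that do not move let the fingers close. It gives the time, the measured TCP pose, the force, the opening and the grip force at its end, in the units of the state.
- robot.observe(): the state, without advancing time (a new reading comes with each control period).
- viewer.capture(name): name is "scene" or "top" or "wrist"; returns a dict with "pixels" (420x560x3 uint8, red, green, blue), "range_z" (420x560 float32, m along the optical axis (not along the pixel's ray), 0 where there is no reading), "camera_matrix" (3x3 intrinsics, pixels), "rvec" (rotation vector, rad) and "tvec" (3), from world to camera coordinates, as OpenCV has them; the wrist camera has in their place "hand_eye" (4x4, takes a point from camera to tool coordinates, whose origin is the TCP and whose axes are the flange's). Camera axes: x right, y down, z forward; pixel columns grow to the right and rows downward; lengths in m; the calibration is good to about 2 mm. A picture is of the moment at which its call begins: read the wrist's pose just before it.
- job.close_job(): hands the job in; it is judged then, once.
Trained networks look in a picture, given as the dict that the camera call returned (one of the last four; its "shot" number tells which), for a name from the list of things; names that differ only in an ending like _2 or _b are one class to them, and where a whole thing is asked for, a point or a joint stands for the part that bears it (a point fixed in the world has none). Each returns a list of dicts, best first, with "confidence" (0 to 1); they miss things now and then, are a little off and sometimes report something else, mostly with a low value. They report only what shows in the picture. A call takes as long as a camera call. They do not tell look-alikes from the thing itself.
- models.boxes_of(query, picture): "box" ([left, top, width, height] in pixels, round what is visible of it).
The state is a dict: "time": time; "joints": joint angles; "joint_vel": joint speeds; "effort": joint torques, N m; "tcp_pos": TCP position; "eef_rot": TCP orientation; "wrist_force": force on the tool from outside, world axes, zero at the start; "moment": the same for the moment, N m; "width": finger opening in m; "grip_force": force on a finger pad.
Only numpy, scipy, OpenCV 4.12 (cv2) and the standard library are available. Lean on these libraries where they do the work, as an engineer would, in place of code of your own. Each camera call takes 0.05 s, during which the arm holds its last target. There are 200 camera calls.

## Task

Close the open storage box in the grey tray. The three lids on the counter look alike but only one fits its mouth, so try them on until you find it and press that one down flush until the clips at both ends snap over it; leave the two other lids lying right way up on the counter, and do not push about or knock over the bottle, the can or the cup.

Things in the scene. Friction and masses are not known exactly. Their poses are not given: they have to be found in the camera images.
- lid_1_handle (a point): Grip of lid 1: white plate 120 x 100 x 6 mm, 4 mm edge skirt, upright grip bar on top (70 mm along x, 16 thick, 34 high), 0.13 kg. A hidden plug under the plate reaches 28 mm down. Lies plug down on the counter. Point: the bar's centre, 17 mm above the plate's top face, 23 mm above its underside, 51 mm above the plug's lower end. x along bar and plate's long side, z up.
- lid_2_handle (a point): Grip of lid 2: from above the same as lid 1, same sizes, point and axes. Only the hidden plugs differ, all centred and 28 mm deep: 102 x 58, 90 x 70 or 78 x 82 mm (x by y), tapered in 4 mm a side over the lowest 18 mm. Turning a lid by half a turn makes no difference.
- lid_3_handle (a point): Grip of lid 3: from above the same as lid 1, same sizes, point and axes. Which of the three lids fits the box is drawn anew at each start.
- mouth (a point): Centre of the mouth of the open white box in the grey tray, level with its rim top, 94 mm above the counter; x along the box's long side, z up. Rim 112 x 92 mm outside; the mouth is 2.5 mm longer and wider than its own lid's plug. With that lid closed the grip bar's centre is 23 mm above this point; a wrong lid's plug is 9.5 mm too wide one way and stays on the rim, bar centre 51 mm above.
- clip_far (a point): Nose tip of the grey spring clip at the box's +x end, 57 mm from the mouth's centre, 8 mm above the rim. Clip 30 mm wide, standing to 23 mm above the rim and out to 76 mm from the centre; the nose slopes inward going down and reaches 3 mm in over the edge of a closed lid. A lid below it no longer lifts off.
- clip_near (a point): Nose tip of the like clip at the box's -x end. The right lid, its long side along the box's, enters the mouth some 9 mm, meets both noses, then must be pushed straight down with about 6 to 15 N until its plate lies on the rim and both noses spring back over it.
- tray_edge (a point): Middle of the -x edge of the grey tray (170 x 130 mm, 4 mm thick, low lips on its long sides) in which the box stands, 85 mm from its centre. Tray and box are fixed to the counter. Two spare boxes of the same look stand out of reach behind the robot and play no part.
- softener_center (a point): Bystander: blue softener bottle, 72 mm across, 200 mm high, standing loose; its centre, half-way up.
- spray_can_center (a point): Bystander: blue can, 58 mm across, 170 mm high, standing loose; its centre, half-way up.
- scoop_center (a point): Bystander: clear measuring cup, 72 mm across, 60 mm high, standing loose; its centre, half-way up.
There are look-alikes about, which are no part of the job. What is shaped like the part that bears lid_3_handle but red is not meant. Leave any orange look-alike of the part that bears lid_1_handle alone.

How it is judged:
By the outcome, as a careful person would: the job done as asked, in the order asked, and still so for the second after the job is handed in, with the robot touching nothing.
It also fails if it takes over 72 s, if anything falls off the work surface, if the arm or the gripper's body presses on something with over 40 N, if the wrist force passes 120 N, or if a joint passes its speed limit or range.

## Working session

There is one attempt and no reset: what is moved stays moved. The work goes in short steps, Python scripts to look and compute and a tool call to move; the robot and the scene stay as the last step left them, time stands still between calls to the robot, and variables do not carry over. Pictures are saved under pics/ and viewed, at most 10 in all, crops included, and the job is handed in when it is done.

Besides the shell and the picture viewer there is one more tool, called after "Emit:" by a JSON object that holds its "api" and its "payload". move_arm: Moves the arm, as the interface text tells. Its arguments: {"type":"object","properties":{"rows":{"type":"array","items":{"type":"number"}}},"required":["rows"]}

```bash
ls; mkdir -p pics
cat > h.py <<'E'
import numpy as np, cv2
from cell import robot, viewer, job, models
def world(c, u, v, d=None):
    K=c["camera_matrix"]; d=c["range_z"][int(v),int(u)] if d is None else d
    p=np.array([(u-K[0,2])/K[0,0]*d,(v-K[1,2])/K[1,1]*d,d])
    R,_=cv2.Rodrigues(np.array(c["rvec"],float)); return R.T@(p-np.array(c["tvec"],float).ravel())
def cloud(c):
    K=c["camera_matrix"]; d=c["range_z"]; v,u=np.indices(d.shape)
    p=np.stack([(u-K[0,2])/K[0,0]*d,(v-K[1,2])/K[1,1]*d,d],-1)
    R,_=cv2.Rodrigues(np.array(c["rvec"],float)); w=(p-np.array(c["tvec"],float).ravel())@R
    w[d==0]=np.nan; return w
def save(c,n): cv2.imwrite("pics/"+n,c["pixels"][:,:,::-1])
E
python3 - <<'E'
from h import *
s=robot.observe(); print(s)
for n in ("top","scene"):
    c=viewer.capture(n); save(c,n+"0.png"); np.savez(n+"0.npz",**{k:v for k,v in c.items()})
    for q in ("lid_1_handle","mouth","clip_far","tray_edge","softener_center","spray_can_center","scoop_center"):
        for b in models.boxes_of(q,c)[:6]:
            l,t,w,h=b["box"]; u,v=l+w/2,t+h/2
            print(n,q,round(b["confidence"],2),np.round(b["box"]),np.round(world(c,min(u,559),min(v,419)),3))
E
```

```text
pics
{'time': 0.0, 'joints': array([ 6.09551584e+01,  5.03962570e+00,  7.86263505e+01, -6.16643094e-04,
        9.64644426e+01, -5.90634329e+00]), 'joint_vel': array([-0.08046688,  0.0558345 ,  0.00995231, -0.07332578, -0.04914159,
        0.02456004]), 'effort': array([ 6.71408015e-04, -3.51857793e+01, -3.13272357e+01, -1.16707783e-04,
        1.08744131e-02, -9.58092699e-06]), 'tcp_pos': array([0.2158855 , 0.50532529, 0.24111997]), 'eef_rot': array([[-9.19557076e-01,  3.92954939e-01, -1.09575005e-03],
       [ 3.92956403e-01,  9.19554938e-01, -1.99516904e-03],
       [ 2.23590838e-04, -2.26525381e-03, -9.99997409e-01]]), 'wrist_force': array([ 0.35489169, -0.13870308,  0.20014921]), 'moment': array([ 0.06405611, -0.03735653, -0.00049707]), 'grip_force': 0.0, 'width': 0.08536917571249264}
top lid_1_handle 0.92 [201. 266.  43.  46.] [0.283 0.203 0.067]
top lid_1_handle 0.8 [235. 212.  40.  40.] [0.468 0.094 0.06 ]
top lid_1_handle 0.69 [346. 145.  39.  30.] [ 0.702 -0.286  0.065]
top lid_1_handle 0.26 [178. 169.  39.  51.] [0.609 0.295 0.004]
top mouth 0.68 [178. 170.  41.  51.] [0.6
[... 353 characters left out ...]
.61 [248. 143.  19.  23.] [0.747 0.083 0.002]
scene lid_1_handle 0.85 [224. 132.  35.  34.] [0.298 0.199 0.035]
scene lid_1_handle 0.78 [250. 175.  44.  33.] [0.479 0.091 0.036]
scene lid_1_handle 0.63 [241. 299.  64.  57.] [ 0.723 -0.298  0.062]
scene mouth 0.55 [308. 164.  70.  36.] [0.627 0.252 0.016]
scene clip_far 0.75 [252. 178.  44.  28.] [0.487 0.089 0.042]
scene clip_far 0.65 [309. 167.  66.  30.] [0.627 0.251 0.015]
scene tray_edge 0.94 [309. 164.  68.  32.] [0.631 0.248 0.028]
scene softener_center 0.92 [ 67. 271.  48.  70.] [ 0.367 -0.493  0.13 ]
scene spray_can_center 0.72 [280.  66.  17.  55.] [0.333 0.432 0.114]
scene scoop_center 0.96 [336. 213.  29.  29.] [0.725 0.109 0.003]
```

Run:
```python
import cv2
for n in("top","scene"):
    i=cv2.imread(f"pics/{n}0.png"); cv2.imwrite(f"pics/{n}0b.png",cv2.resize(i[110:330,100:460] if n=="top" else i[40:380,30:420],None,fx=2.0 if n=="top" else 1.7,fy=2.0 if n=="top" else 1.7,interpolation=cv2.INTER_CUBIC))
```

```text
(no output)
```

View pics/top0b.png

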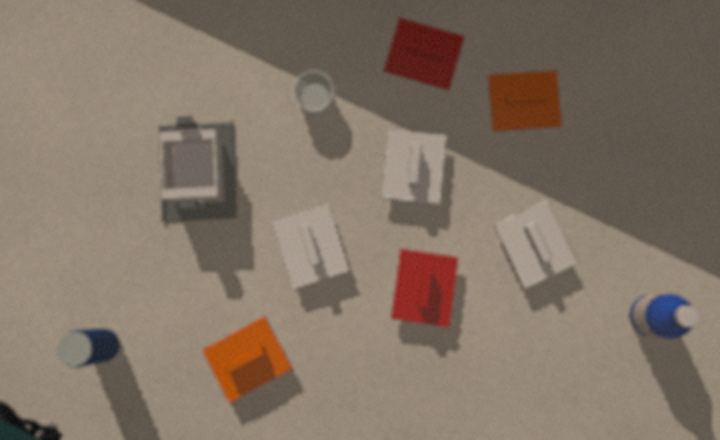

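View pics/scene0b.png

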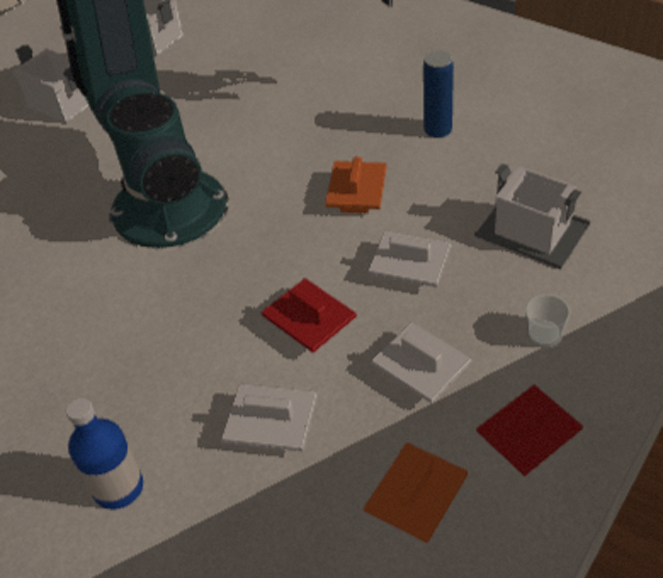

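In the top crop the lid candidates are white at (312,247), (415,167) and (537,245), orange at (247,360), red at (425,290), and flat red and orange prints at (425,55) and (525,100). The three white ones match the description: they have upright bars and the stated colour. The box is at (190,165), with clips at the top and bottom of the image.

```bash
cat >> h.py <<'E'
def rect(P):
    (c,s,a)=cv2.minAreaRect((P[:,:2]*1000).astype(np.float32)); 
    if s[0]<s[1]: s=s[::-1]; a+=90
    return np.round(c,1),np.round(s,1),round((a+90)%180-90,1)
E
python3 - <<'E'
from h import *
for n in ("top","scene"):
    c=dict(np.load(n+"0.npz")); W=cloud(c); z=W[...,2]; px=c["pixels"].astype(int)
    white=(px.max(2)-px.min(2)<45)
    print(n,"table z",np.nanmedian(z[180:240,100:160] if n=="top" else z[250:300,100:160]))
    # generic: components of z in range
    for lo,hi,nm in((.024,.044,"plate"),(.052,.08,"bar"),(.085,.104,"rim"),(.106,.13,"clip"),(.13,.22,"tall")):
        m=((z>lo)&(z<hi)&(W[...,0]>.2)&(abs(W[...,1])<.65)).astype(np.uint8)
        k,L,st,ce=cv2.connectedComponentsWithStats(m)
        for i in range(1,k):
            if st[i,4]>=12:
                P=W[L==i]; col=np.median(px[L==i],0)
                print(nm,st[i,4],np.round(ce[i]),"mean",np.round(P.mean(0),3),rect(P),col)
E
```

```text
top table z -0.0009537876528634919
plate 840 [311. 137.] mean [ 0.798 -0.108  0.033] (array([ 799.5, -108.2]), array([120.2, 101.5]), 72.0) [91. 28. 24.]
plate 861 [362. 160.] mean [ 0.71  -0.279  0.033] (array([ 711.4, -280.6]), array([121.4, 101.6]), -87.9) [108.  53.  19.]
plate 46 [255. 151.] mean [0.751 0.091 0.035] (array([747.1,  86.9]), array([59.6, 35.5]), -81.4) [100.   95.   84.5]
plate 893 [306. 193.] mean [ 0.599 -0.084  0.033] (array([600.3, -84.4]), array([121. ,  99.8]), -7.3) [166. 153. 140.]
plate 19 [185. 188.] mean [0.629 0.334 0.033] (array([628.5, 333.8]), array([49.6,  2.3]), 0.8) [97. 89. 82.]
plate 16 [209. 206.] mean [0.563 0.252 0.033] (array([564.1, 250.7]), array([37.2, 15.9]), -31.2) [94.  87.  79.5]
plate 911 [367. 232.] mean [ 0.461 -0.286  0.033] (array([ 461.3, -287.1]), array([119.6, 101. ]), 23.7) [167. 153. 141.]
plate 919 [255. 233.] mean [0.467 0.096 0.033] (array([467.8,  96.2]), array([120.5,  99.9]), 16.6) [169. 156. 143.]
plate 937 [312. 253.] mean [ 0.392 -0.095  0.033] (array([392.2, -95.4]), array([119.8, 100.1]), -9.7) [145.  43.  37.]
p
[... 6027 characters left out ...]
67. 68. 93.]
clip 101 [288.  91.] mean [0.325 0.438 0.118] (array([323.7, 438.8]), array([55.6, 28.8]), 29.4) [19. 32. 51.]
clip 54 [325. 140.] mean [0.542 0.289 0.114] (array([542.1, 292.7]), array([38.5, 18.2]), -85.4) [76.  74.5 69. ]
clip 44 [367. 155.] mean [0.677 0.29  0.115] (array([675.9, 289.8]), array([34.6, 19.1]), 71.9) [65.  63.  59.5]
clip 288 [ 90. 307.] mean [ 0.361 -0.493  0.12 ] (array([ 352.3, -488.1]), array([70.9, 46.3]), 72.0) [22. 47. 94.]
tall 314 [287.  79.] mean [0.319 0.445 0.158] (array([314.9, 451.8]), array([59.1, 58.3]), -36.7) [44.  54.5 74. ]
tall 729 [ 82. 293.] mean [ 0.347 -0.488  0.161] (array([ 345. , -486.9]), array([65.7, 52.7]), 64.3) [ 28.  54. 104.]
```

Run:
```python
import cv2
i=cv2.imread("pics/top0.png"); cv2.imwrite("pics/crop_c.png",cv2.resize(i[165:265,165:395],None,fx=3.4,fy=3.4,interpolation=cv2.INTER_CUBIC))
```

```text
(no output)
```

View pics/crop_c.png

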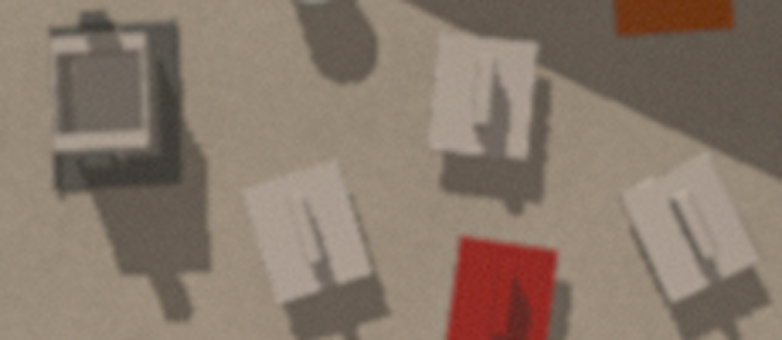

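Lid poses in mm and degrees:

| Lid | x | y | Yaw |
|---|---|---|---|
| A | 468 | 96 | 16.5 |
| B | 600 | −84 | −7.6 |
| C | 461 | −287 | 23.8 |

Their heights and sizes agree with the description. The box is at about (605,292), yaw about 1.5°. The crop confirms all three white lids, with red and orange excluded. Next I'll look into the box with the wrist camera.

Emit:
{"api": "move_arm", "payload": {"rows": [-33, -5, -10, 0, 0, 0, 85, -33, -5, -10, 0, 0, 0, 85, -33, -5, -10, 0, 0, 0, 85, -33, -5, -10, 0, 0, 0, 85, -33, -5, -10, 0, 0, 0, 85, -33, -5, -10, 0, 0, 0, 85, -33, -5, -10, 0, 0, 0, 85, -33, -5, -10, 0, 0, 0, 85, -33, -5, -10, 0, 0, 0, 85, -33, -5, -10, 0, 0, 0, 85]}}

```text
time: 1.63
tcp_pos: [0.5011, 0.329, 0.343]
eef_rot: [[-0.92, 0.393, 0.0], [0.393, 0.92, 0.0], [-0.0, 0.0, -1.0]]
wrist_force: [1.0, 0.9, -0.4]
width: 0.0852
grip_force: 0.0
```

Emit:
{"api": "move_arm", "payload": {"rows": [-33, -5, 0, 0, 0, 0, 85, -33, -5, 0, 0, 0, 0, 85, 0, 0, 0, 0, 0, -0.11, 85, 0, 0, 0, 0, 0, -0.11, 85, 0, 0, 0, 0, 0, -0.11, 85, 0, 0, 0, 0, 0, -0.1, 85, 0, 0, 0, 0, 0, 0, 85, 0, 0, 0, 0, 0, 0, 85]}}

```text
time: 2.3
tcp_pos: [0.5567, 0.295, 0.3423]
eef_rot: [[-1.0, -0.024, -0.0], [-0.024, 1.0, 0.0], [0.0, 0.0, -1.0]]
wrist_force: [-0.2, 0.4, -0.7]
width: 0.085
grip_force: 0.0
```

```bash
cat >> h.py <<'E'
def wcloud(s,c):
    K=c["camera_matrix"]; d=c["range_z"]; v,u=np.indices(d.shape)
    p=np.stack([(u-K[0,2])/K[0,0]*d,(v-K[1,2])/K[1,1]*d,d],-1)
    H=np.array(c["hand_eye"]); p=p@H[:3,:3].T+H[:3,3]
    w=p@np.array(s["eef_rot"]).T+s["tcp_pos"]; w[d==0]=np.nan; return w
def state():
    s=robot.observe(); R=s["eef_rot"]
    print("t",round(s["time"],2),"tcp",np.round(s["tcp_pos"]*1000,1),"xyaw",round(np.degrees(np.arctan2(R[1,0],R[0,0])),2),"zax",np.round(R[:,2],4),"F",np.round(s["wrist_force"],1),"M",np.round(s["moment"],2),"w",round(s["width"]*1000,1),"g",round(s["grip_force"],1)); return s
def go(s,p,yaw=None):
    R=s["eef_rot"]; print("tool shift mm",np.round(R.T@(np.array(p)-s["tcp_pos"]*1000),1))
    if yaw is not None:
        a=np.degrees(np.arctan2(R[1,0],R[0,0])); d=(yaw-a+90)%180-90; print("rz rad",round(-np.radians(d),3),"world deg",round(d,2))
E
python3 - <<'E'
from h import *
s=state(); c=viewer.capture("wrist"); save(c,"w1.png"); print(c["hand_eye"])
W=wcloud(s,c); np.save("W1.npy",W); z=W[...,2]
print("n",np.isfinite(z).sum())
for lo,hi,nm in((-.01,.01,"table"),(.024,.044,"plate"),(.055,.08,"bar"),(.089,.099,"rim"),(.108,.13,"clip")):
    m=((z>lo)&(z<hi)).astype(np.uint8); k,L,st,ce=cv2.connectedComponentsWithStats(m)
    for i in range(1,k):
        if st[i,4]>40: P=W[L==i]; print(nm,st[i,4],np.round(ce[i]),np.round(P.mean(0),4),np.round(np.median(P[:,2]),4),rect(P))
go(s,(468,96,250),16.5)
E
```

```text
t 2.3 tcp [556.7 295.  342.3] xyaw -178.65 zax [-1.e-04  0.e+00 -1.e+00] F [-0.2  0.4 -0.7] M [ 0.01 -0.    0.02] w 85.0 g 0.0
[[ 1.22235206e-04 -9.54487638e-01 -2.98250456e-01  7.69391469e-02]
 [ 9.99999781e-01  3.10611007e-04 -5.84204258e-04  1.06889802e-03]
 [ 6.50255617e-04 -2.98250319e-01  9.54487467e-01 -1.32208832e-01]
 [ 0.00000000e+00  0.00000000e+00  0.00000000e+00  1.00000000e+00]]
n 234270
table 158554 [305. 166.] [0.5671 0.3386 0.0008] 0.0007 (array([633. , 310.3]), array([1113. ,  633.3]), -89.9)
table 1989 [276. 210.] [0.6227 0.2931 0.0086] 0.0087 (array([623.4, 292.8]), array([82. , 72.3]), -87.3)
table 179 [149. 274.] [0.7455 0.0724 0.0064] 0.0062 (array([745.3,  72.2]), array([36.7, 18.7]), 56.0)
plate 2854 [14. 49.] [ 0.401  -0.0581  0.034 ] 0.0347 (array([399.8, -59.8]), array([121.1,  36.7]), -12.9)
plate 334 [199.   5.] [0.3437 0.1887 0.0332] 0.0344 (array([344.5, 192.9]), array([44.6, 16.1]), -85.5)
plate 176 [404.   5.] [0.3374 0.4502 0.0335] 0.0332 (array([336.5, 453.1]), array([37.4,  7.9]), 81.1)
plate 5586 [140. 105.] [0.4663 0.1004 0.0348] 0.0348 (array([
[... 1167 characters left out ...]
80.2,  1.5]), 1.4)
bar 131 [247. 216.] [0.6126 0.252  0.0705] 0.0718 (array([614.6, 252.1]), array([83. ,  5.8]), 5.4)
bar 316 [136. 279.] [0.725  0.0747 0.0594] 0.06 (array([725.6,  77.7]), array([71. , 47.8]), -43.2)
bar 655 [ 28. 319.] [ 0.7986 -0.1047  0.0651] 0.0673 (array([ 800.8, -107.2]), array([69.7, 17.4]), 72.3)
rim 2034 [276. 215.] [0.6046 0.2926 0.0945] 0.0946 (array([607.4, 292.9]), array([113.3,  92.2]), 1.4)
clip 306 [275. 170.] [0.5389 0.2914 0.1161] 0.1168 (array([539.8, 291. ]), array([29.2, 17.6]), -88.7)
clip 319 [276. 270.] [0.6733 0.2946 0.1149] 0.1163 (array([674.5, 294.7]), array([29.8, 18.7]), -89.1)
tool shift mm [  93.4 -196.8   92.3]
rz rad -0.264 world deg 15.15
```

View pics/w1.png

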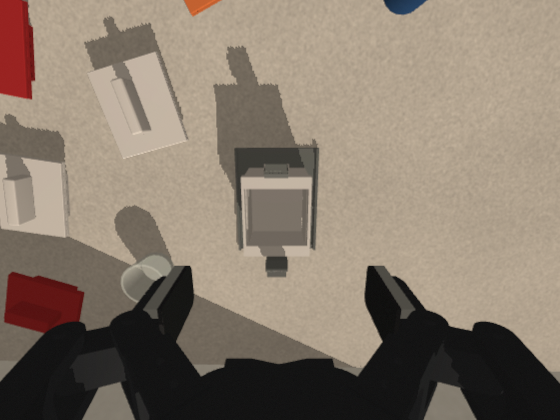

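The cavity shows about 82 mm across y and less along x, so the mouth is probably 80.5 x 84.5 and wants the 78 x 82 plug. I'll pick up lid A and look at its plug with the scene camera.

Emit:
{"api": "move_arm", "payload": {"rows": [11.6, -24.5, 24, 0, 0, 0, 85, 11.6, -24.5, 24, 0, 0, 0, 85, 11.6, -24.5, 24, 0, 0, 0, 85, 11.6, -24.5, 24, 0, 0, 0, 85, 11.6, -24.5, 24, 0, 0, 0, 85, 11.6, -24.5, 24, 0, 0, 0, 85, 11.6, -24.5, 24, 0, 0, 0, 85, 11.6, -24.5, 24, 0, 0, 0, 85]}}

```text
time: 3.02
tcp_pos: [0.4682, 0.0957, 0.1495]
eef_rot: [[-1.0, -0.025, 0.001], [-0.025, 1.0, 0.0], [-0.001, 0.0, -1.0]]
wrist_force: [0.3, 0.0, 0.6]
width: 0.0849
grip_force: 0.0
```

Emit:
{"api": "move_arm", "payload": {"rows": [0, 0, 0, 0, 0, -0.088, 85, 0, 0, 0, 0, 0, -0.088, 85, 0, 0, 0, 0, 0, -0.088, 85, 0, 0, 0, 0, 0, 0, 85, 0, 0, 0, 0, 0, 0, 85]}}

```text
time: 3.43
tcp_pos: [0.4691, 0.0967, 0.1506]
eef_rot: [[-0.959, -0.283, 0.001], [-0.283, 0.959, 0.0], [-0.001, -0.0, -1.0]]
wrist_force: [0.8, 0.7, -0.9]
width: 0.0844
grip_force: 0.0
```

Run:
```python
from h import *
s=state(); go(s,(468.5,96.6,49),16.4)
c=viewer.capture("wrist"); W=wcloud(s,c); z=W[...,2]
for lo,hi,nm in((.024,.044,"plate"),(.055,.08,"bar")):
    m=((z>lo)&(z<hi)).astype(np.uint8); k,L,st,ce=cv2.connectedComponentsWithStats(m)
    for i in range(1,k):
        if st[i,4]>300: P=W[L==i]; print(nm,st[i,4],np.round(ce[i]),np.round(np.median(P[:,2]),4),rect(P))
```

```text
t 3.43 tcp [469.1  96.7 150.6] xyaw -163.56 zax [ 6.e-04  2.e-04 -1.e+00] F [ 0.8  0.7 -0.9] M [-0.06  0.02 -0.02] w 84.4 g 0.0
tool shift mm [7.000e-01 1.000e-01 1.016e+02]
rz rad 0.001 world deg -0.04
plate 12723 [85. 69.] 0.0347 (array([393.9, -92.7]), array([120.1,  97.9]), -10.0)
plate 11273 [476.  53.] 0.0346 (array([296.8, 208.3]), array([108.9,  74.1]), -62.9)
plate 13309 [278. 203.] 0.0346 (array([469.1,  97. ]), array([120.3, 100.2]), 16.5)
plate 9197 [ 61. 270.] 0.0346 (array([601. , -83.7]), array([120.9, 101.2]), -7.4)
plate 413 [441. 410.] 0.0332 (array([637.5, 334.7]), array([44.8, 11.8]), -13.3)
bar 3812 [30. 45.] 0.0678 (array([395.9, -94.4]), array([66. , 17.7]), -10.2)
bar 1972 [506.  11.] 0.0679 (array([290.9, 204.7]), array([61.2, 15.6]), -76.3)
bar 1813 [278. 219.] 0.0684 (array([468.7,  96.9]), array([69.8, 16. ]), 16.6)
bar 2010 [ 34. 303.] 0.0679 (array([601.1, -82.8]), array([70.9, 16.5]), -7.3)
```

Emit:
{"api": "move_arm", "payload": {"rows": [0, 0, 25, 0, 0, 0, 60, 0, 0, 25, 0, 0, 0, 50, 0, 0, 25, 0, 0, 0, 50, 0, 0, 16, 0, 0, 0, 40, 0, 0, 10, 0, 0, 0, 40, 0, 0, 0, 0, 0, 0, 0, 0, 0, 0, 0, 0, 0, 0, 0, 0, 0, 0, 0, 0, 0, 0, 0, 0, 0, 0, 0, 0, 0, 0, 0, 0, 0, 0, 0]}}

```text
time: 4.32
tcp_pos: [0.4699, 0.0968, 0.0505]
eef_rot: [[-0.958, -0.286, 0.002], [-0.286, 0.958, 0.0], [-0.002, -0.0, -1.0]]
wrist_force: [-0.6, 0.5, -1.7]
width: 0.0152
grip_force: 60.7
```

Emit:
{"api": "move_arm", "payload": {"rows": [0, 0, 0, 0, 0, 0, 0, 0, 0, 0, 0, 0, 0, 0, 0, 0, 0, 0, 0, 0, 0, 0, 0, 0, 0, 0, 0, 0]}}

```text
time: 4.65
tcp_pos: [0.4693, 0.0967, 0.0496]
eef_rot: [[-0.958, -0.286, 0.001], [-0.286, 0.958, 0.0], [-0.001, -0.0, -1.0]]
wrist_force: [0.1, -0.1, -0.0]
width: 0.0151
grip_force: 61.0
```

Emit:
{"api": "move_arm", "payload": {"rows": [0, 0, -20, 0, 0, 0, 0, 0, 0, -38, 0, 0, 0, 0, 0, 0, -38, 0, 0, 0, 0, 0, 0, -38, 0, 0, 0.088, 0, 0, 0, -38, 0, 0, 0.088, 0, 0, 0, -20, 0, 0, 0.088, 0, 0, 0, 0, 0, 0, 0, 0, 0, 0, 0, 0, 0, 0, 0]}}

```text
time: 5.32
tcp_pos: [0.4696, 0.0967, 0.2426]
eef_rot: [[-1.0, -0.028, 0.003], [-0.028, 1.0, 0.0], [-0.003, 0.0, -1.0]]
wrist_force: [-0.7, 0.2, -1.6]
width: 0.0153
grip_force: 60.9
```

Run:
```python
from h import *
s=state(); c=viewer.capture("scene"); W=cloud(c); z=W[...,2]; T=s["tcp_pos"]
R,_=cv2.Rodrigues(c["rvec"]); C=-R.T@np.ravel(c["tvec"]); print("cam",np.round(C,3))
D=W-T
Q=D@s["eef_rot"]*1000   # tool coords mm (z down)
m=(abs(Q[...,0])<80)&(abs(Q[...,1])<70)&(Q[...,2]>10)&(Q[...,2]<60)
v,u=np.where(m); print(u.min(),u.max(),v.min(),v.max(),m.sum())
np.savez("liftA.npz",Q=Q[m],u=u,v=v)
for a in range(10,58,4):
    k=m&(Q[...,2]>=a)&(Q[...,2]<a+4)
    if k.sum()>5: q=Q[k]; print(a,k.sum(),"x",np.round(np.percentile(q[:,0],[1,99]),1),"y",np.round(np.percentile(q[:,1],[1,99]),1))
i=c["pixels"][max(0,v.min()-50):v.max()+25,max(0,u.min()-30):u.max()+30,::-1]
cv2.imwrite("pics/liftA.png",cv2.resize(i,None,fx=4,fy=4,interpolation=cv2.INTER_CUBIC))
go(s,(607,292.8,250),1.4)
```

```text
t 5.32 tcp [469.6  96.7 242.6] xyaw -178.42 zax [ 3.2e-03  3.0e-04 -1.0e+00] F [-0.7  0.2 -1.6] M [-0.    0.05  0.07] w 15.3 g 60.9
cam [ 1.068 -0.825  1.163]
241 298 125 160 914
10 136 x [-61.8  55.4] y [-52.5  42.1]
14 528 x [-61.6  57.7] y [-52.4  47. ]
18 173 x [-61.6  57.5] y [-52.3  50.3]
22 64 x [-61.4  55.2] y [-51.7  47. ]
26 13 x [-60.4  54.7] y [-49.5  41.5]
tool shift mm [-142.7  192.3   -6.9]
rz rad 0.003 world deg -0.18
```

View pics/liftA.png

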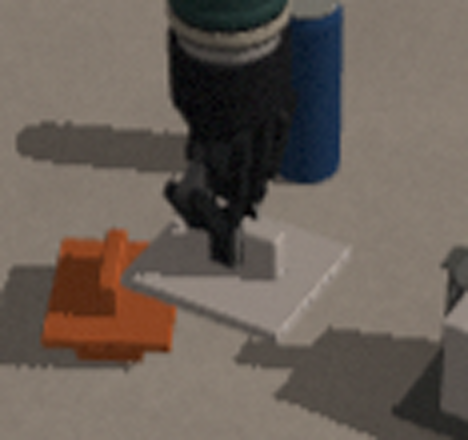

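The plug is hidden at this view angle, so I'll try lid A on.

Emit:
{"api": "move_arm", "payload": {"rows": [-17.8, 24, 0, 0, 0, 0, 0, -17.8, 24, 0, 0, 0, 0, 0, -17.8, 24, 0, 0, 0, 0, 0, -17.8, 24, 0, 0, 0, 0, 0, -17.8, 24, 0, 0, 0, 0, 0, -17.8, 24, 0, 0, 0, 0, 0, -17.8, 24, 0, 0, 0, 0, 0, -17.8, 24, 0, 0, 0, 0, 0, 0, 0, 35, 0, 0, 0, 0, 0, 0, 35, 0, 0, 0, 0]}}

```text
time: 6.2
tcp_pos: [0.6075, 0.2942, 0.1696]
eef_rot: [[-1.0, -0.029, 0.002], [-0.029, 1.0, 0.001], [-0.002, 0.001, -1.0]]
wrist_force: [0.0, 0.0, -3.1]
width: 0.0152
grip_force: 60.9
```

Emit:
{"api": "move_arm", "payload": {"rows": [0, 0, 0, 0, 0, 0, 0, 0, 0, 0, 0, 0, 0, 0, 0, 0, 0, 0, 0, 0, 0]}}

```text
time: 6.45
tcp_pos: [0.6063, 0.2921, 0.1712]
eef_rot: [[-1.0, -0.026, -0.001], [-0.026, 1.0, -0.0], [0.001, -0.0, -1.0]]
wrist_force: [0.0, 0.2, -0.2]
width: 0.015
grip_force: 60.8
```

Run:
```python
from h import *
s=state(); go(s,(607.2,292.9,148),1.4)
c=viewer.capture("wrist"); W=wcloud(s,c); z=W[...,2]; T=s["tcp_pos"]
Q=(W-T)@s["eef_rot"]*1000
m=((Q[...,2]>10)&(Q[...,2]<24)).astype(np.uint8); k,L,st,ce=cv2.connectedComponentsWithStats(m)
for i in range(1,k):
    if st[i,4]>300: P=Q[L==i]; print("plate toolframe",st[i,4],np.median(P[:,2]),rect(P/1000))
save(c,"w2.png")
for lo,hi in((.106,.125),(.002,.012)):
  m=((z>lo)&(z<hi)).astype(np.uint8); k,L,st,ce=cv2.connectedComponentsWithStats(m)
  for i in range(1,k):
    if st[i,4]>150: P=W[L==i]; print(lo,st[i,4],np.round(ce[i]),rect(P))
```

```text
t 6.45 tcp [606.3 292.1 171.2] xyaw -178.49 zax [-9.e-04 -3.e-04 -1.e+00] F [ 0.   0.2 -0.2] M [ 0.04 -0.01 -0.02] w 15.0 g 60.8
tool shift mm [-0.9  0.8 23.2]
rz rad 0.002 world deg -0.11
plate toolframe 22060 15.052684602849478 (array([17.6,  0.6]), array([100.5,  86.2]), -89.7)
0.106 1327 [279. 137.] (array([540.7, 291.6]), array([30.1, 18.3]), -88.5)
0.002 3747 [279. 127.] (array([540.4, 291.2]), array([134.9,  38.8]), -88.5)
0.002 254 [108. 287.] (array([718.7, 100.5]), array([54.8, 19.3]), 44.4)
```

Emit:
{"api": "move_arm", "payload": {"rows": [-1.2, 0.6, 0, 0, 0, 0, 0, 0, 0, 12, 0, 0, 0, 0, 0, 0, 10, 0, 0, 0, 0, 0, 0, 2, 0, 0, 0, 0, 0, 0, 0, 0, 0, 0, 0]}}

```text
time: 6.92
tcp_pos: [0.6066, 0.2925, 0.1452]
eef_rot: [[-1.0, -0.026, -0.003], [-0.026, 1.0, -0.001], [0.004, -0.001, -1.0]]
wrist_force: [-0.0, 0.6, -2.5]
width: 0.0149
grip_force: 60.9
```

Emit:
{"api": "move_arm", "payload": {"rows": [0, 0, 1, 0, 0, 0, 0, 0, 0, 1, 0, 0, 0, 0, 0, 0, 1, 0, 0, 0, 0, 0, 0, 1, 0, 0, 0, 0, 0, 0, 1, 0, 0, 0, 0]}}

```text
time: 7.33
tcp_pos: [0.6078, 0.293, 0.1436]
eef_rot: [[-1.0, -0.026, 0.001], [-0.026, 1.0, 0.001], [-0.001, 0.0, -1.0]]
wrist_force: [-2.1, -0.9, 6.1]
width: 0.0154
grip_force: 61.8
```

Run:
```python
from h import *
s=state(); go(s,(607.4,292.8,138),1.4)
```

```text
t 7.33 tcp [607.8 293.  143.6] xyaw -178.5 zax [ 1.2e-03  5.0e-04 -1.0e+00] F [-2.1 -0.9  6.1] M [-0.13  0.32  0.02] w 15.4 g 61.8
tool shift mm [ 0.4 -0.2  5.6]
rz rad 0.002 world deg -0.1
```

Contact came at TCP z 143.6 against 143.8 predicted for a wrong lid, with 6 N. Lid A stays on the rim, so it is wrong. I'll put it back.

Emit:
{"api": "move_arm", "payload": {"rows": [0, 0, -15, 0, 0, 0, 0, 0, 0, -30, 0, 0, 0, 0, 17.8, -24, 0, 0, 0, 0, 0, 17.8, -24, 0, 0, 0, 0, 0, 17.8, -24, 0, 0, 0, 0, 0, 17.8, -24, 0, 0, 0, 0, 0, 17.8, -24, 0, 0, 0, 0, 0, 17.8, -24, 0, 0, 0, 0, 0, 17.8, -24, 0, 0, 0, 0, 0, 17.8, -24, 0, 0, 0, 0, 0]}}

```text
time: 8.17
tcp_pos: [0.4693, 0.0963, 0.1875]
eef_rot: [[-1.0, -0.027, 0.001], [-0.027, 1.0, 0.0], [-0.001, -0.0, -1.0]]
wrist_force: [0.6, 0.3, -0.8]
width: 0.0152
grip_force: 60.9
```

Emit:
{"api": "move_arm", "payload": {"rows": [0, 0, 30, 0, 0, 0, 0, 0, 0, 30, 0, 0, 0, 0, 0, 0, 30, 0, 0, 0, 0, 0, 0, 25, 0, 0, 0, 0, 0, 0, 10, 0, 0, 0, 0, 0, 0, 0, 0, 0, 0, 0, 0, 0, 0, 0, 0, 0, 0]}}

```text
time: 8.75
tcp_pos: [0.4706, 0.0974, 0.0629]
eef_rot: [[-1.0, -0.026, 0.0], [-0.026, 1.0, 0.0], [-0.0, 0.0, -1.0]]
wrist_force: [0.9, 0.8, -0.9]
width: 0.0149
grip_force: 60.9
```

Run:
```python
from h import *
s=state(); go(s,(469,97,50),1.4)
```

```text
t 8.75 tcp [470.6  97.4  62.9] xyaw -178.5 zax [ 5.e-04  1.e-04 -1.e+00] F [ 0.9  0.8 -0.9] M [-0.   -0.07 -0.05] w 14.9 g 60.9
tool shift mm [ 1.7 -0.3 12.9]
rz rad 0.002 world deg -0.1
```

Emit:
{"api": "move_arm", "payload": {"rows": [0, 0, 8, 0, 0, 0, 0, 0, 0, 4.5, 0, 0, 0, 0, 0, 0, 0, 0, 0, 0, 15, 0, 0, 0, 0, 0, 0, 45, 0, 0, 0, 0, 0, 0, 60, 0, 0, 0, 0, 0, 0, 85, 0, 0, 0, 0, 0, 0, 85, 0, 0, -20, 0, 0, 0, 85, 0, 0, -40, 0, 0, 0, 85, 0, 0, -40, 0, 0, 0, 85]}}

```text
time: 9.58
tcp_pos: [0.4687, 0.0972, 0.1493]
eef_rot: [[-1.0, -0.026, -0.005], [-0.026, 1.0, -0.0], [0.005, -0.0, -1.0]]
wrist_force: [1.1, -0.3, -0.0]
width: 0.085
grip_force: 0.0
```

Emit:
{"api": "move_arm", "payload": {"rows": [-18, -26.3, 0, 0, 0, 0, 85, -18, -26.3, 0, 0, 0, 0, 85, -18, -26.3, 0, 0, 0, 0, 85, -18, -26.3, 0, 0, 0, 0, 85, -18, -26.3, 0, 0, 0, 0, 85, -18, -26.3, 0, 0, 0, 0, 85, -18, -26.3, 0, 0, 0, 0, 85, 0, 0, 0, 0, 0, 0.079, 85, 0, 0, 0, 0, 0, 0.079, 85, 0, 0, 0, 0, 0, 0, 85]}}

```text
time: 10.42
tcp_pos: [0.6013, -0.0843, 0.1496]
eef_rot: [[-0.991, 0.134, -0.0], [0.134, 0.991, 0.0], [0.0, 0.0, -1.0]]
wrist_force: [0.3, 0.4, 0.0]
width: 0.0853
grip_force: 0.0
```

```bash
cat >> h.py <<'E'
def lids():
    s=state(); c=viewer.capture("wrist"); W=wcloud(s,c); z=W[...,2]
    for lo,hi,nm in((.024,.044,"plate"),(.055,.08,"bar")):
        m=((z>lo)&(z<hi)).astype(np.uint8); k,L,st,ce=cv2.connectedComponentsWithStats(m)
        for i in range(1,k):
            if st[i,4]>300: P=W[L==i]; print(nm,st[i,4],np.round(ce[i]),np.round(np.median(P[:,2]),4),rect(P),np.median(c["pixels"][L==i],0))
    return s,c
E
python3 - <<'E'
from h import *
s,c=lids(); go(s,(601,-83.5,50),-7.5)
E
```

```text
t 10.42 tcp [601.3 -84.3 149.6] xyaw 172.31 zax [-2.e-04  2.e-04 -1.e+00] F [0.3 0.4 0. ] M [-0.01 -0.    0.03] w 85.3 g 0.0
plate 9613 [35. 90.] 0.0347 (array([ 477. , -280.3]), array([101.4,  90.1]), -65.9) [206. 191. 173.]
plate 3591 [224.  13.] 0.0345 (array([ 446.6, -104.1]), array([100. ,  15.8]), 81.8) [169.  42.  40.]
plate 9795 [482.  53.] 0.0345 (array([492.9,  95.6]), array([95.9, 74.2]), -88.6) [207. 191. 173.]
plate 13391 [278. 204.] 0.0346 (array([601.7, -83.9]), array([120.6, 100.4]), -7.5) [209. 193. 175.]
plate 3240 [ 84. 309.] 0.0346 (array([ 679.6, -281.3]), array([121.3,  35.6]), -87.1) [128.  63.  30.]
plate 721 [456. 296.] 0.0345 (array([710.2,  77.2]), array([55.8, 19. ]), -68.9) [168. 164. 147.]
plate 333 [497. 316.] 0.0344 (array([734. , 113.1]), array([29.,  6.]), -5.1) [138. 131. 117.]
plate 1564 [280. 354.] 0.0337 (array([758.8, -94.1]), array([120.6,  16.9]), 74.4) [98. 23. 22.]
bar 1996 [533.  25.] 0.0674 (array([488.7,  97.7]), array([32.7, 17.6]), 2.3) [187.5 173.  157. ]
bar 1804 [278. 221.] 0.0683 (array([601.1, -84. ]), array([69.3, 15.6]), -7.4) [207. 192. 174.]
bar 783 [492. 314.] 0.0597 (array([715.7,  92.4]), array([71.8, 33.6]), 69.0) [163. 156. 140.]
tool shift mm [ 0.4  0.7 99.6]
rz rad -0.003 world deg 0.19
```

Emit:
{"api": "move_arm", "payload": {"rows": [0, 0, 25, 0, 0, 0, 60, 0, 0, 25, 0, 0, 0, 50, 0, 0, 25, 0, 0, 0, 50, 0, 0, 15, 0, 0, 0, 40, 0, 0, 9.5, 0, 0, 0, 40, 0, 0, 0, 0, 0, 0, 0, 0, 0, 0, 0, 0, 0, 0, 0, 0, 0, 0, 0, 0, 0, 0, 0, 0, 0, 0, 0, 0, 0, 0, 0, 0, 0, 0, 0]}}

```text
time: 11.3
tcp_pos: [0.6017, -0.0835, 0.0516]
eef_rot: [[-0.991, 0.131, 0.002], [0.131, 0.991, -0.0], [-0.002, -0.0, -1.0]]
wrist_force: [-0.3, -0.0, -2.0]
width: 0.0151
grip_force: 60.9
```

Emit:
{"api": "move_arm", "payload": {"rows": [0, 0, 0, 0, 0, 0, 0, 0, 0, 0, 0, 0, 0, 0, 0, 0, -20, 0, 0, 0, 0, 0, 0, -38, 0, 0, 0, 0, 0, 0, -38, 0, 0, 0, 0, 0, 0, -38, 0, 0, -0.08, 0, 0, 0, -6, 0, 0, -0.08, 0, 0, 0, 0, 0, 0, 0, 0]}}

```text
time: 11.97
tcp_pos: [0.6033, -0.084, 0.1959]
eef_rot: [[-1.0, -0.03, 0.01], [-0.03, 1.0, -0.002], [-0.01, -0.003, -1.0]]
wrist_force: [0.9, 0.2, -2.3]
width: 0.0149
grip_force: 61.1
```

Run:
```python
from h import *
s=state(); go(s,(607.4,292.8,190),1.4)
```

```text
t 11.97 tcp [603.3 -84.  195.9] xyaw -178.31 zax [ 0.0099 -0.0022 -0.9999] F [ 0.9  0.2 -2.3] M [-0.04  0.01  0.03] w 14.9 g 61.1
tool shift mm [-15.2 376.5   5.1]
rz rad 0.005 world deg -0.29
```

Emit:
{"api": "move_arm", "payload": {"rows": [-1.6, 37.6, 0, 0, 0, 0, 0, -1.6, 37.6, 0, 0, 0, 0, 0, -1.6, 37.6, 0, 0, 0, 0, 0, -1.6, 37.6, 0, 0, 0, 0, 0, -1.6, 37.6, 0, 0, 0, 0, 0, -1.6, 37.6, 0, 0, 0, 0, 0, -1.6, 37.6, 0, 0, 0, 0, 0, -1.6, 37.6, 0, 0, 0, 0, 0, -1.6, 37.6, 0, 0, 0, 0, 0, -1.6, 37.6, 0, 0, 0, 0, 0]}}

```text
time: 12.8
tcp_pos: [0.6051, 0.2943, 0.1874]
eef_rot: [[-1.0, -0.026, -0.004], [-0.026, 1.0, -0.002], [0.004, -0.002, -1.0]]
wrist_force: [0.6, 0.1, -1.6]
width: 0.0153
grip_force: 61.0
```

Emit:
{"api": "move_arm", "payload": {"rows": [0, 0, 10, 0, 0, 0, 0, 0, 0, 10, 0, 0, 0, 0, 0, 0, 0, 0, 0, 0, 0, 0, 0, 0, 0, 0, 0, 0]}}

```text
time: 13.13
tcp_pos: [0.6054, 0.2911, 0.1672]
eef_rot: [[-1.0, -0.026, -0.005], [-0.026, 1.0, -0.003], [0.005, -0.002, -1.0]]
wrist_force: [-0.5, 0.8, -1.8]
width: 0.0151
grip_force: 60.9
```

```bash
cat >> h.py <<'E'
def align():
    s=state(); go(s,(607.4,292.8,148),1.4)
    c=viewer.capture("wrist"); W=wcloud(s,c); z=W[...,2]; Q=(W-s["tcp_pos"])@s["eef_rot"]*1000
    def big(m,n,A):
        k,L,st,ce=cv2.connectedComponentsWithStats(m.astype(np.uint8))
        for i in range(1,k):
            if st[i,4]>n: print(rect(A[L==i]))
    big((Q[...,2]>10)&(Q[...,2]<24),5000,Q/1000); big((z>.106)&(z<.125),600,W)
E
python3 -c "
from h import *
align()"
```

```text
t 13.13 tcp [605.4 291.1 167.2] xyaw -178.5 zax [-0.0051 -0.0025 -1.    ] F [-0.5  0.8 -1.8] M [ 0.   -0.01 -0.02] w 15.1 g 60.9
tool shift mm [-2.2  1.7 19.2]
rz rad 0.002 world deg -0.1
(array([16.4,  0.8]), array([100.3,  86. ]), -90.0)
(array([540.5, 291.7]), array([30., 18.]), -88.4)
```

Emit:
{"api": "move_arm", "payload": {"rows": [-1.5, 1.4, 0, 0, 0, 0, 0, 0, 0, 10, 0, 0, 0, 0, 0, 0, 8, 0, 0, 0, 0, 0, 0, 2, 0, 0, 0, 0, 0, 0, 0, 0, 0, 0, 0]}}

```text
time: 13.6
tcp_pos: [0.6071, 0.2936, 0.1483]
eef_rot: [[-1.0, -0.028, -0.003], [-0.028, 1.0, -0.001], [0.003, -0.001, -1.0]]
wrist_force: [0.0, 0.2, -2.1]
width: 0.015
grip_force: 61.0
```

Emit:
{"api": "move_arm", "payload": {"rows": [0, 0, 1, 0, 0, 0, 0, 0, 0, 1, 0, 0, 0, 0, 0, 0, 1, 0, 0, 0, 0, 0, 0, 1, 0, 0, 0, 0, 0, 0, 1, 0, 0, 0, 0, 0, 0, 0, 0, 0, 0, 0]}}

```text
time: 14.1
tcp_pos: [0.6078, 0.2943, 0.1452]
eef_rot: [[-1.0, -0.028, -0.0], [-0.028, 1.0, -0.0], [0.0, -0.0, -1.0]]
wrist_force: [-0.2, -0.9, -1.3]
width: 0.0152
grip_force: 61.0
```

Run:
```python
from h import *
s=state(); go(s,(607.4,292.8,138),1.4)
```

```text
t 14.1 tcp [607.8 294.3 145.2] xyaw -178.38 zax [-2.e-04 -0.e+00 -1.e+00] F [-0.2 -0.9 -1.3] M [ 0.02  0.02 -0.03] w 15.2 g 61.0
tool shift mm [ 0.4 -1.5  7.2]
rz rad 0.004 world deg -0.22
```

Emit:
{"api": "move_arm", "payload": {"rows": [0, 0, 1, 0, 0, 0, 0, 0, 0, 1, 0, 0, 0, 0, 0, 0, 1, 0, 0, 0, 0, 0, 0, 1, 0, 0, 0, 0, 0, 0, 0, 0, 0, 0, 0]}}

```text
time: 14.52
tcp_pos: [0.6077, 0.2942, 0.141]
eef_rot: [[-1.0, -0.028, -0.001], [-0.028, 1.0, -0.0], [0.001, -0.0, -1.0]]
wrist_force: [-0.3, -0.1, -2.1]
width: 0.0152
grip_force: 61.0
```

Run:
```python
from h import *
s=state(); go(s,(607.4,292.8,138),1.4)
```

```text
t 14.52 tcp [607.7 294.2 141. ] xyaw -178.38 zax [-5.e-04 -1.e-04 -1.e+00] F [-0.3 -0.1 -2.1] M [-0.    0.03  0.02] w 15.2 g 61.0
tool shift mm [ 0.4 -1.4  3. ]
rz rad 0.004 world deg -0.22
```

No force 3 mm below the wrong-lid contact height, so lid B is entering the mouth. I'll trim the centring and continue.

Emit:
{"api": "move_arm", "payload": {"rows": [0.4, -1.1, 0, 0, 0, 0, 0, 0, 0, 1.5, 0, 0, 0, 0, 0, 0, 1.5, 0, 0, 0, 0, 0, 0, 1, 0, 0, 0, 0, 0, 0, 0, 0, 0, 0, 0, 0, 0, 0, 0, 0, 0, 0]}}

```text
time: 15.02
tcp_pos: [0.6073, 0.2932, 0.1374]
eef_rot: [[-1.0, -0.028, -0.0], [-0.028, 1.0, 0.0], [0.0, 0.0, -1.0]]
wrist_force: [-1.9, -0.1, -0.8]
width: 0.0153
grip_force: 61.1
```

Emit:
{"api": "move_arm", "payload": {"rows": [0, 0, 1.5, 0, 0, 0, 0, 0, 0, 1.5, 0, 0, 0, 0, 0, 0, 0, 0, 0, 0, 0]}}

```text
time: 15.27
tcp_pos: [0.6076, 0.2934, 0.1348]
eef_rot: [[-1.0, -0.028, 0.001], [-0.028, 1.0, 0.001], [-0.001, 0.0, -1.0]]
wrist_force: [-1.7, 1.1, 1.4]
width: 0.0147
grip_force: 61.5
```

Run:
```python
from h import *
s=state(); go(s,(607.4,292.8,117),1.4)
```

```text
t 15.27 tcp [607.6 293.4 134.8] xyaw -178.38 zax [ 6.e-04  5.e-04 -1.e+00] F [-1.7  1.1  1.4] M [-0.01  0.11 -0.03] w 14.7 g 61.5
tool shift mm [ 0.2 -0.6 17.8]
rz rad 0.004 world deg -0.22
```

Emit:
{"api": "move_arm", "payload": {"rows": [0.6, -0.4, 0, 0, 0, 0, 0, 0, 0, 1.5, 0, 0, 0, 0, 0, 0, 1.5, 0, 0, 0, 0, 0, 0, 1.5, 0, 0, 0, 0, 0, 0, 0, 0, 0, 0, 0]}}

```text
time: 15.68
tcp_pos: [0.6077, 0.293, 0.1314]
eef_rot: [[-1.0, -0.028, 0.003], [-0.028, 1.0, 0.001], [-0.003, 0.001, -1.0]]
wrist_force: [-0.9, 0.1, 5.0]
width: 0.0147
grip_force: 62.1
```

Emit:
{"api": "move_arm", "payload": {"rows": [0, 0, 1.5, 0, 0, 0, 0, 0, 0, 1.5, 0, 0, 0, 0, 0, 0, 1.5, 0, 0, 0, 0, 0, 0, 0, 0, 0, 0, 0]}}

```text
time: 16.02
tcp_pos: [0.6067, 0.2927, 0.1245]
eef_rot: [[-1.0, -0.028, -0.001], [-0.028, 1.0, -0.0], [0.001, -0.0, -1.0]]
wrist_force: [-0.7, 0.9, 0.7]
width: 0.015
grip_force: 61.4
```

Run:
```python
from h import *
s=state(); go(s,(607.4,292.8,116.5),1.4)
```

```text
t 16.02 tcp [606.7 292.7 124.5] xyaw -178.39 zax [-8.e-04 -2.e-04 -1.e+00] F [-0.7  0.9  0.7] M [ 0.1   0.09 -0.05] w 15.0 g 61.4
tool shift mm [-0.7  0.1  8. ]
rz rad 0.004 world deg -0.21
```

Emit:
{"api": "move_arm", "payload": {"rows": [0, 0, 1.5, 0, 0, 0, 0, 0, 0, 1.5, 0, 0, 0, 0, 0, 0, 1.5, 0, 0, 0, 0, 0, 0, 1.5, 0, 0, 0, 0, 0, 0, 0, 0, 0, 0, 0]}}

```text
time: 16.43
tcp_pos: [0.6065, 0.2924, 0.1179]
eef_rot: [[-1.0, -0.028, -0.002], [-0.028, 1.0, -0.001], [0.002, -0.001, -1.0]]
wrist_force: [-0.3, 0.7, -1.4]
width: 0.0151
grip_force: 61.0
```

Emit:
{"api": "move_arm", "payload": {"rows": [0, 0, 1, 0, 0, 0, 0, 0, 0, 1, 0, 0, 0, 0, 0, 0, 1, 0, 0, 0, 0, 0, 0, 0, 0, 0, 0, 0]}}

```text
time: 16.77
tcp_pos: [0.6068, 0.2926, 0.1168]
eef_rot: [[-1.0, -0.028, 0.0], [-0.028, 1.0, -0.0], [-0.0, -0.0, -1.0]]
wrist_force: [-2.0, -0.6, 0.3]
width: 0.0154
grip_force: 61.4
```

Run:
```python
from h import *
s=state(); go(s,(607.4,292.8,116.5),1.4)
```

```text
t 16.77 tcp [606.8 292.6 116.8] xyaw -178.38 zax [ 0.e+00 -1.e-04 -1.e+00] F [-2.  -0.6  0.3] M [-0.03  0.33  0.05] w 15.4 g 61.4
tool shift mm [-0.6  0.1  0.3]
rz rad 0.004 world deg -0.22
```

Emit:
{"api": "move_arm", "payload": {"rows": [0, 0, 1, 0, 0, 0, 0, 0, 0, 1, 0, 0, 0, 0, 0, 0, 0, 0, 0, 0, 0, 0, 0, 0, 0, 0, 0, 0]}}

```text
time: 17.1
tcp_pos: [0.6069, 0.2926, 0.1168]
eef_rot: [[-1.0, -0.028, 0.001], [-0.028, 1.0, 0.0], [-0.001, 0.0, -1.0]]
wrist_force: [-5.0, -2.5, 7.6]
width: 0.0151
grip_force: 62.4
```

Run:
```python
from h import *
s=state()
c=viewer.capture("wrist"); W=wcloud(s,c); z=W[...,2]; Q=(W-s["tcp_pos"])@s["eef_rot"]*1000
m=(Q[...,2]>10)&(Q[...,2]<24); k,L,st,ce=cv2.connectedComponentsWithStats(m.astype(np.uint8))
for i in range(1,k):
    if st[i,4]>3000: print(np.median(z[L==i]),rect(W[L==i]))
```

```text
t 17.1 tcp [606.9 292.6 116.8] xyaw -178.38 zax [ 1.1e-03  2.0e-04 -1.0e+00] F [-5.  -2.5  7.6] M [-0.29  0.7  -0.  ] w 15.1 g 62.4
0.10064550412305309 (array([590.7, 292.7]), array([100.3,  86.3]), -88.3)
```

Plate top reads 100.6 mm against 100.6 expected for flush, including the camera's known +0.6. One more firm push, then release and check.

Emit:
{"api": "move_arm", "payload": {"rows": [0, 0, 1, 0, 0, 0, 0, 0, 0, 1, 0, 0, 0, 0, 0, 0, 0, 0, 0, 0, 0, 0, 0, 0, 0, 0, 0, 0, 0, 0, -3, 0, 0, 0, 0, 0, 0, 0, 0, 0, 0, 0]}}

```text
time: 17.65
tcp_pos: [0.6074, 0.293, 0.1168]
eef_rot: [[-1.0, -0.028, 0.002], [-0.028, 1.0, 0.001], [-0.002, 0.001, -1.0]]
wrist_force: [-2.2, -1.8, 5.6]
width: 0.0151
grip_force: 62.2
```

Emit:
{"api": "move_arm", "payload": {"rows": [0, 0, 0, 0, 0, 0, 15, 0, 0, 0, 0, 0, 0, 35, 0, 0, 0, 0, 0, 0, 50, 0, 0, 0, 0, 0, 0, 50, 0, 0, 0, 0, 0, 0, 50, 0, 0, -10, 0, 0, 0, 50, 0, 0, -30, 0, 0, 0, 60, 0, 0, -40, 0, 0, 0, 60, 0, 0, -40, 0, 0, 0, 60, 0, 0, 0, 0, 0, 0, 60]}}

```text
time: 18.48
tcp_pos: [0.6101, 0.294, 0.248]
eef_rot: [[-0.999, -0.028, 0.018], [-0.028, 1.0, 0.007], [-0.018, 0.006, -1.0]]
wrist_force: [-0.3, 1.0, 2.2]
width: 0.0596
grip_force: 0.0
```

Emit:
{"api": "move_arm", "payload": {"rows": [10, 0, -40, 0, 0, 0, 80, 10, 0, -40, 0, 0, 0, 80, 10, 0, -30, 0, 0, 0, 80, 10, 0, 0, 0, 0, 0, 80, 0, 0, 0, 0, 0, 0, 80, 0, 0, 0, 0, 0, 0, 80]}}

```text
time: 18.98
tcp_pos: [0.5669, 0.2917, 0.346]
eef_rot: [[-1.0, -0.029, 0.002], [-0.029, 1.0, 0.001], [-0.002, 0.001, -1.0]]
wrist_force: [0.7, -0.5, -1.1]
width: 0.08
grip_force: 0.0
```

Run:
```python
from h import *
s=state(); c=viewer.capture("wrist"); W=wcloud(s,c); z=W[...,2]
for lo,hi,nm in((.094,.105,"plate"),(.106,.122,"clip"),(.124,.142,"bar")):
    k,L,st,ce=cv2.connectedComponentsWithStats(((z>lo)&(z<hi)).astype(np.uint8))
    for i in range(1,k):
        if st[i,4]>100: P=W[L==i]; print(nm,st[i,4],np.round(ce[i]),np.round(np.median(P[:,2]),4),rect(P))
m=(z>.094)&(z<.105)&(abs(W[...,0]-.607)<.065)&(abs(W[...,1]-.293)<.06)
A=np.c_[W[m][:,:2],np.ones(m.sum())]; print("plane tilt",np.linalg.lstsq(A,W[m][:,2],rcond=None)[0])
v,u=np.where(m); i=c["pixels"][max(0,v.min()-40):v.max()+40,max(0,u.min()-40):u.max()+40,::-1]
cv2.imwrite("pics/closed.png",cv2.resize(i,None,fx=3,fy=3,interpolation=cv2.INTER_CUBIC)[:600,:800])
c=viewer.capture("scene"); cv2.imwrite("pics/sc2.png",cv2.resize(c["pixels"][110:380,60:420,::-1],None,fx=2,fy=2,interpolation=cv2.INTER_CUBIC))
```

```text
t 18.98 tcp [566.9 291.7 346. ] xyaw -178.37 zax [ 1.6e-03  6.0e-04 -1.0e+00] F [ 0.7 -0.5 -1.1] M [-0.03 -0.01 -0.01] w 80.0 g 0.0
plate 5666 [278. 209.] 0.1007 (array([608.5, 293.4]), array([120.4, 100.1]), 1.6)
clip 333 [278. 162.] 0.1169 (array([540.6, 291.1]), array([29.5, 18.8]), -88.3)
clip 334 [278. 260.] 0.1159 (array([673.2, 294.5]), array([29.9, 18.7]), -89.9)
bar 712 [279. 217.] 0.1344 (array([607.3, 293.5]), array([68.3, 16. ]), 1.7)
plane tilt [-0.00013153 -0.00116344  0.10109862]
```

View pics/closed.png

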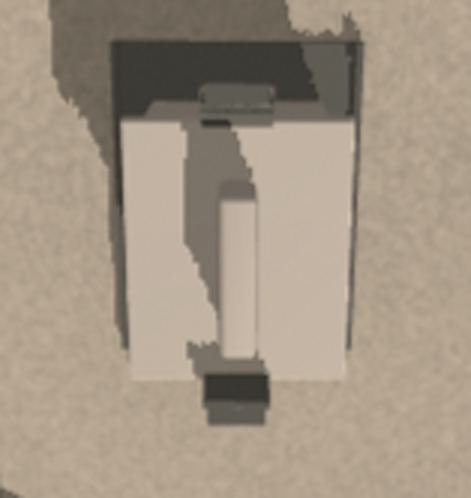

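View pics/sc2.png

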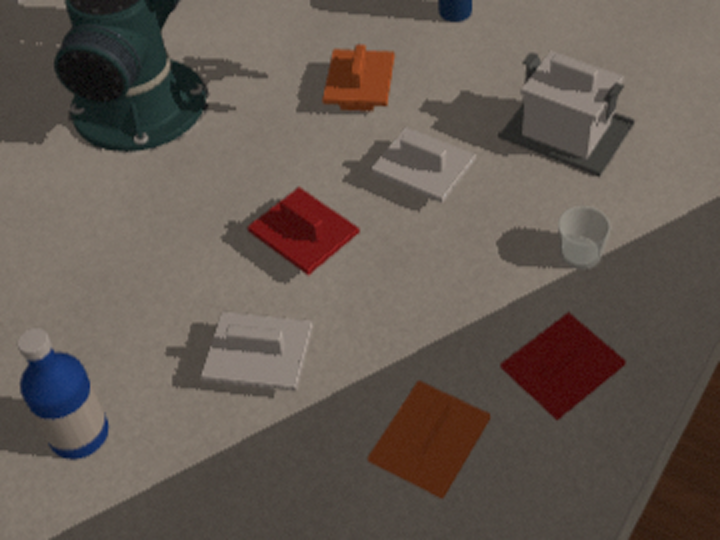

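The plate lies level at z 100.7 mm. Both clips are back at their original positions with their noses over the lid (closed.png at (235,100) and (235,390)). The other two white lids lie right way up, and the bottle, can and cup are standing.

```bash
python3 -c "
from h import *
print(job.close_job())"
```

```text
the job is handed in; nothing more can be done
None
```

The box is closed: the second lid I tried fits and lies flush under both clips, the other two lids lie right way up on the counter, the bottle, can and cup were never touched, and I handed the job in at about 19 s.

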